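Snap the lifting handle on to a flask clamp and hang the flask up

TASK

The closed denture flask on the locating plate has come out of the curing bath and must hang up to drain. Take the lifting handle out of the fork of the stand, press its snap hook on to the eye on top of the flask clamp until the gate has given way and sprung shut behind the eye's bar, then carry the flask by the handle to the stand and hang the handle in the fork again, so that the flask hangs clear below it. Feel for the eye gently, do not rock or tip the flask, touch it with nothing but the hook, and leave the other things where they are.

Things in the scene. Friction and masses are not known exactly. Their poses are not given: they have to be found in the camera images.
- flask: Brass denture flask (oval, 62 mm in x, 84 mm in y) in a steel screw clamp with a lifting eye on top; 0.72 to 0.88 kg in all. It stands loose on the locating plate, whose 5 mm high rails keep it from sliding; pushed at the eye along y with more than about 3.5 to 5 N it begins to rock. Origin at the centre of the clamp's underside, z up. Clamp foot 50 mm (x) by 136 mm (y).
- clamp_top (a point): Top face of the clamp's yoke, 66 mm above the flask's origin. The eye stands on it: a closed upright loop of 6 mm round steel, 38 mm wide in x, its top bar level along x (straight for 23 mm), open along y for a hook from either side, 26 mm wide and 33 mm high inside. Its threaded stem is set differently each time: the bar's centre lies 44 to 72 mm above this point. Feel for it.
- handle_grip (a point): Centre of the lifting handle's black grip, 20 mm (x) by 28 mm (y) by 42 mm high; handle 0.14 kg. Axes: z up along the handle, y towards the gate side of the hook, x across the flat hook. From the hook's underside (105 mm below this point) up: cross piece at 49 to 57 mm, neck 10 mm square to 80 mm, round collar 36 mm wide at 80 to 84 mm, grip 84 to 126 mm.
- hook_foot (a point): Underside of the steel snap hook, which is 12 mm thick in x; same axes as the grip. Seen from here (mm): underside flat from y -10 to +4; bowl floor at z 8; nose from y 10.5 to 18.5, its rounded top at z 27; inner face of the shank at y -17; gate pin at y 14.5, z 43. The gate hangs from the pin to the inside of the nose, 9 mm wide in x, 4 mm thick.
- throat (a point): Middle of the hook's throat over the nose: 14.5 mm to +y of and 31 mm above the hook's underside point. The eye's bar has to come in here, level with this point to 2 mm, while the hook is moved to its +y. The gate gives way under about 2 to 3 N and snaps shut behind the bar once the bar's centre is about 22 mm past this point, at the latest when the hook is then raised.
- gate (a joint): Sprung gate of the hook: 0 rad shut against the nose, up to 1.15 rad swung inwards.
- fork (a point): Middle of the fork of the fixed grey stand, at the top of its prongs, 242 mm above the counter. Two round prongs, 8 mm thick and 16 mm apart inside, run along x and open to -x. The handle hangs here, neck between the prongs and collar on them; at the start its axes lie along the fork's. The column is 68 mm behind, at +x; the foot is 10 mm high.
- fork_mouth (a point): Mouth of the fork between its prong tips, 30 mm in front (-x) of the fork's middle. The tips turn up by 5 mm: to pass them, in or out along x, the collar must ride 6 to 14 mm above the prongs (higher, and the hook's cross piece meets them from below).
- plate: Fixed aluminium locating plate, 100 mm by 170 mm, under the flask; origin at the centre of its underside; its floor is 6 mm up.
- jar_wax: Bystander: low white jar, 51 mm wide, 24 mm high.
- bur_stand: Bystander: round purple bur stand, 69 mm wide, 50 mm high.
- typodont: Bystander: jaw model, 92 by 103 by 84 mm.
- cast: Bystander: white plaster arch cast, 53 by 68 by 29 mm.
- retainer_case: Bystander: small flat teal case, 74 by 78 by 27 mm.
- bottle_disinf: Bystander: white bottle, 55 mm wide, 128 mm high.

How it is judged:
By the outcome, as a careful person would: the job done as asked, in the order asked, and still so for the second after the job is handed in, with the robot touching nothing.
It also fails if it takes over 72 s, if anything falls off the work surface, if the arm or the gripper's body presses on something with over 40 N, if the wrist force passes 120 N, or if a joint passes its speed limit or range.

ROBOT

A 6-joint arm with a two-finger parallel gripper is mounted at the origin on a cart in front of the work surface, level with it; the furniture and walls round the work are solid. World frame = base frame: x ahead of the robot, y to its left, z up, the work surface at z = 0. Lengths are in mm, angles in rad, forces in N, time in s.
With the tool pointing down it reaches from about 250 to 800 mm from the base axis. Payload 3.9 kg.
Tool frame: the origin (TCP) lies midway between the tips of the shut fingers; the grasp point (between the pads) lies 19 mm behind it; z points along the fingers, y is the line along which they close (so a half turn about z gives the same grasp; the last joint's range is limited). The gripper opens to 85 mm and grips with 20 to 120 N. Pads are 22 mm wide; open, the fingers measure 114 mm over their backs; the gripper's body (76 mm by 85 mm) begins 54 mm behind the grasp point. The pads swing forward as they close: fully open they stand 13 mm farther back than shut.
Start: joints at [-1.212, 0.26, -0.138, 1.173, 0, 1.571], TCP at [184.349, -491.559, 199.604] pointing down, gripper open.
Joint ranges: [-2.78, 2.78], [-0.83, 1.72], [-1.28, 1.37], [-1.9, 2.12], [-1.57, 1.48], [-3.14, 3.14]. Speed limits (rad/s): [2.57, 2.57, 3.14, 3.14, 3.14, 3.14].

INTERFACE

Orientations are given as a rotation vector (axis times angle).
In Python, from cell import status, cams, ticket gives the robot as it stands.
- The arm moves only by the tool jog_arm, never from a script. Its argument "plan" is a list of rows, each an object of numbers: "x", "y", "z": the shift along the world's x, y, z in mm; "ax", "ay", "az": the turn, a rotation vector about the world's x, y, z in rad; "fingers": the finger opening in mm, from 0 to 85.4. A call has 1 to 5 rows; each row is the pose to reach, as a shift and turn from the pose commanded when the call began; what a row does not reach only later rows make up. A row lasts 1/8 s, in which the tool goes at most 62.5 mm and 10.7 degrees, less where a joint would pass 70% of its speed; a pose out of reach is approached as far as the arm can. A call with a gripper value outside its range is refused whole. The fingers move at their own pace and stop on an object; "grip_force" is the grip in N (left out, the last holds). Time passes only in rows, so rows that repeat a pose let the fingers close. It gives the time, the measured TCP pose, the force, the opening and the grip force at its end, in the units of the state.
- status.read_state(): the state, without advancing time (a new reading comes with each control period).
- cams.get_image(name): name is "scene" or "side" or "wrist"; returns the picture (384x512x3 uint8, red, green, blue); there is no depth.
- cams.camera_model(name): a dict with "vfov" (degrees; the focal length in pixels is half the picture's height over the tangent of half this angle, whatever the lens; pixels are square), "cx", "cy" (the principal point, pixels), "rvec" (rotation vector, rad) and "tvec" (3), from world to camera coordinates, as OpenCV has them. Camera axes: x right, y down, z forward; pixel columns grow to the right and rows downward; lengths in mm; the calibration is good to about 2 mm. A picture is of the moment at which its call begins: read the wrist's pose just before it. camera_model takes no time and is no camera call; for the wrist camera it gives the pose at the moment of the call.
- ticket.job_done(): hands the job in; it is judged then, once.
The state is a dict: "clock": time; "joints": joint angles; "qd": joint speeds; "joint_torque": joint torques, N m; "tool_pos": TCP position; "ee_rot": TCP orientation; "contact_force": force on the tool from outside, world axes, zero at the start; "moment": the same for the moment, N m; "finger_gap": opening from 0.0 (shut) to 1.0 (fully open); "finger_force": force on a finger pad.
Only numpy, scipy, OpenCV 4.12 (cv2) and the standard library are available. Lean on these libraries where they do the work, as an engineer would, in place of code of your own. Each camera call takes 0.05 s, during which the arm holds its last target. There are 200 camera calls.

## Working session

There is one attempt and no reset: what is moved stays moved. The work goes in short steps, Python scripts to look and compute and a tool call to move; the robot and the scene stay as the last step left them, time stands still between calls to the robot, and variables do not carry over. Pictures are saved under pics/ and viewed, at most 10 in all, crops included, and the job is handed in when it is done.

Besides the shell and the picture viewer there is one more tool, called after "Emit:" in YAML: its name, and indented under it one key for each argument. jog_arm: Moves the arm, as the interface text tells. Its arguments: {"type":"object","properties":{"plan":{"type":"array","items":{"type":"object","properties":{"x":{"type":"number"},"y":{"type":"number"},"z":{"type":"number"},"ax":{"type":"number"},"ay":{"type":"number"},"az":{"type":"number"},"fingers":{"type":"number"}}}},"grip_force":{"type":"number"}},"required":["plan"]}

```bash
mkdir -p pics; ls
cat > h.py <<'E'
import numpy as np, cv2
from cell import status, cams, ticket
def model(n):
    m=cams.camera_model(n); f=192/np.tan(np.radians(m['vfov'])/2)
    R=cv2.Rodrigues(np.array(m['rvec'],float))[0]; t=np.array(m['tvec'],float)
    return f,m['cx'],m['cy'],R,t
def ray(M,u,v):
    f,cx,cy,R,t=M; d=R.T@np.array([(u-cx)/f,(v-cy)/f,1.]); return -R.T@t,d/np.linalg.norm(d)
def onz(M,u,v,z):
    c,d=ray(M,u,v); return c+d*(z-c[2])/d[2]
def tri(M1,p1,M2,p2):
    c1,d1=ray(M1,*p1); c2,d2=ray(M2,*p2)
    s=np.linalg.lstsq(np.c_[d1,-d2],c2-c1,rcond=None)[0]
    a,b=c1+s[0]*d1,c2+s[1]*d2; return (a+b)/2,np.linalg.norm(a-b)
def proj(M,P):
    f,cx,cy,R,t=M; q=R@np.array(P,float)+t; return f*q[0]/q[2]+cx,f*q[1]/q[2]+cy
def shot(n,fn):
    im=cams.get_image(n); cv2.imwrite('pics/'+fn,im[:,:,::-1]); return im
E
python3 - <<'E'
from h import *
a=shot('scene','s0.png');b=shot('side','d0.png')
cv2.imwrite('pics/both0.png',cv2.resize(np.vstack([a,b])[:,:,::-1],(400,600)) if 0 else np.hstack([a,b])[:,:,::-1][:, :])
for n in('scene','side','wrist'): print(n,cams.camera_model(n))
print(status.read_state())
E
```

```text
pics
scene {'vfov': 55.62326925638012, 'cx': 256.35852496212436, 'cy': 190.41766208745386, 'rvec': array([ 0.63067693, -2.69191296,  1.11340669]), 'tvec': array([ 485.73202219,  293.4442168 , 1286.26564491])}
side {'vfov': 49.0601785723006, 'cx': 261.50816653187906, 'cy': 188.83938659229406, 'rvec': array([ 2.1339045 , -0.00250147,  0.01310207]), 'tvec': array([-532.54044881,  164.6393778 , 1579.50351016])}
wrist {'vfov': 68.09300706878635, 'cx': 256.5542694730409, 'cy': 190.61032217198644, 'rvec': array([-2.38575876,  1.65406604,  0.2356587 ]), 'tvec': array([-524.29875251,  -35.74543623,  379.68964026])}
{'clock': 0.1, 'joints': array([-1.21201409e+00,  2.60620512e-01, -1.39214505e-01,  1.17273185e+00,
       -1.58969050e-05,  1.57082312e+00]), 'qd': array([ 5.82194612e-04, -4.57674662e-04,  2.37026943e-03,  9.69477123e-04,
        5.44771798e-04, -2.80032373e-05]), 'joint_torque': array([-1.03543571e-04, -4.06507945e+01,  2.54527813e+01,  1.00956715e-02,
       -2.95179620e-05, -5.91153750e-06]), 'tool_pos': array([ 184.10553849, -490.94677773,  198.85673211]), 'ee_rot': array([-3.08947409e+00, -5.60204213e-01,  5.20561875e-04]), 'contact_force': array([-0.17445292,  0.22461835, -0.4441684 ]), 'moment': array([-0.02434379,  0.05204591, -0.06185726]), 'finger_force': 0.0, 'finger_gap': 0.9985727488718511}
```

View pics/s0.png

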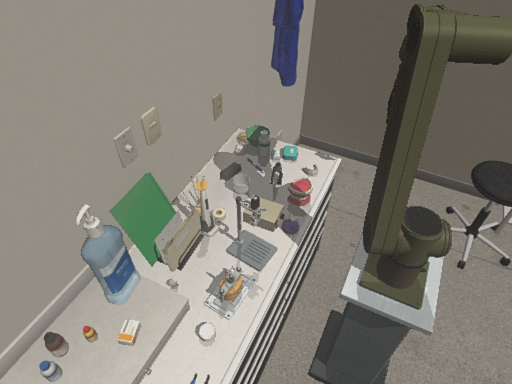

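View pics/d0.png

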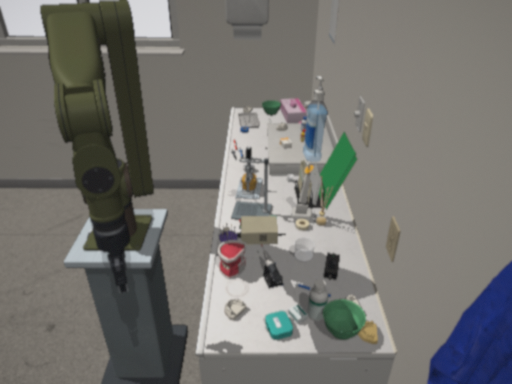

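Scene: flask (brass) near (232,288), stand column near (240,220) and black grip near (255,203). Side: pole near (267,180), grip near (248,154), flask near (249,183). Enlarging both.

Run:
```python
from h import *
a=cv2.imread('pics/s0.png')[175:345,170:310];b=cv2.imread('pics/d0.png')[130:250,205:305]
A=cv2.resize(a,None,fx=3.5,fy=3.5,interpolation=cv2.INTER_CUBIC);B=cv2.resize(b,None,fx=3,fy=3,interpolation=cv2.INTER_CUBIC)
o=np.zeros((600,800,3),np.uint8);o[:595,:490]=A;o[:360,490:790]=B
cv2.imwrite('pics/c0.png',o)
S,D=model('scene'),model('side')
for n,M in(('scene',S),('side',D)):
    print(n,-M[3].T@M[4])
print(onz(S,232,290,40),onz(D,249,183,40),onz(S,232,303,0))
```

```text
scene [ 141.82062971  846.23175571 1113.68897797]
side [  515.50933611 -1251.37901976   986.83203547]
[468.04640064 330.7762427   40.        ] [480.40103168 295.2276906   40.        ] [457.32915345 353.2101175    0.        ]
```

View pics/c0.png

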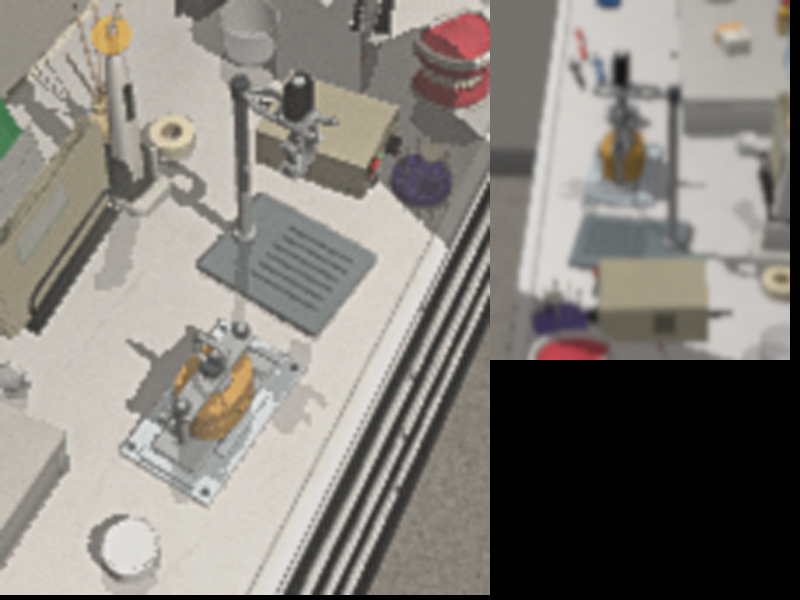

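The crop shows the grip at scene (255,202) / side (249,153), the plate's corners and the stand's foot corners clearly; handle hangs over the foot, axes roughly along the fork.

Run:
```python
from h import *
S,D=model('scene'),model('side')
s=lambda u,v:(170+u/3.5,175+v/3.5)
d=lambda u,v:(205+(u-490)/3,130+v/3)
print('grip',tri(S,s(298,95),D,d(621,68)))
print('column top',tri(S,s(239,83),D,d(674,92)))
P=np.array([onz(S,*s(*p),6) for p in((122,450),(208,503),(303,365),(222,320))]);print('plate',P.round(0),P.mean(0))
F=np.array([onz(S,*s(*p),10) for p in((198,263),(258,195),(378,262),(318,332))]);print('foot',F.round(0),F.mean(0))
for Q in(P,F): 
    e=Q-np.roll(Q,1,0);print(np.linalg.norm(e,axis=1).round(),np.degrees(np.arctan2(e[:,1],e[:,0])).round(1))
print('col base',onz(S,*s(243,235),10))
for n,p in dict(jar=(130,540),bur=(420,175),typ=(450,60),box=(330,130)).items(): print(n,onz(S,*s(*p),30).round())
```

```text
grip (array([482.81426666, 136.83697137, 268.23803616]), np.float64(1.937791254300905))
column top (array([549.22207789, 125.50322828, 241.36451412]), np.float64(0.24440975800170986))
plate [[534. 397.   6.]
 [437. 407.   6.]
 [422. 241.   6.]
 [518. 231.   6.]] [477.96776208 318.85827436   6.        ]
foot [[573. 183.  10.]
 [559.  75.  10.]
 [405.  97.  10.]
 [424. 202.  10.]] [490.14530182 139.40219121  10.        ]
[167.  98. 167.  97.] [ 84.6 174.4 -95.1  -5.8]
[150. 109. 156. 107.] [ -7.4 -97.6 171.6  79.4]
col base [547.89137527 129.96955189  10.        ]
jar [475. 476.  30.]
bur [405. -16.  30.]
typ [ 441. -196.   30.]
box [521. -31.  30.]
```

Emit:
jog_arm:
  plan:
    - {"z": 60, "az": 0.17}
    - {"x": 20, "y": 45, "z": 110, "az": 0.35}
    - {"x": 40, "y": 90, "z": 150, "az": 0.52}
    - {"x": 65, "y": 145, "z": 170, "az": 0.7}
    - {"x": 90, "y": 200, "z": 180, "az": 0.875, "fingers": 85}

```text
schema error: expected keys x, y, z, ax, ay, az, fingers
```

Emit:
jog_arm:
  plan:
    - {"x": 20, "y": 50, "az": 0.17}
    - {"x": 40, "y": 100, "az": 0.35}
    - {"x": 60, "y": 150, "az": 0.52}
    - {"x": 80, "y": 200, "az": 0.7}
    - {"x": 100, "y": 250, "az": 0.875}

```text
schema error: expected keys x, y, z, ax, ay, az, fingers
```

Emit:
jog_arm:
  plan:
    - {"x": 20, "y": 35, "az": 0.17}
    - {"x": 40, "y": 70, "az": 0.35}
    - {"x": 60, "y": 100, "az": 0.52}
    - {"x": 80, "y": 120, "az": 0.7}
    - {"x": 80, "y": 125, "az": 0.875}

```text
schema error: expected keys x, y, z, ax, ay, az, fingers
```

Run:
```python
from h import *
s=status.read_state();print(s['joints'].round(3),s['tool_pos'].round(1),s['ee_rot'],s['clock'],s['contact_force'].round(2))
M=model('wrist');print(-M[3].T@M[4],M[3][2])
shot('wrist','w1.png')
for P in((483,137,288),(478,319,72)): print(proj(M,P))
```

```text
[-1.212  0.261 -0.139  1.173 -0.     1.571] [ 184.1 -490.9  198.9] [-3.08947409e+00 -5.60204213e-01  5.20561875e-04] 0.1 [-0.17  0.22 -0.44]
[ 250.20526104 -466.94137369  373.75690214] [-0.25972218 -0.09522792 -0.9609766 ]
(np.float64(4122.743351431201), np.float64(3681.523627396801))
(np.float64(-937.9481411424865), np.float64(-817.8461376632433))
```

View pics/w1.png

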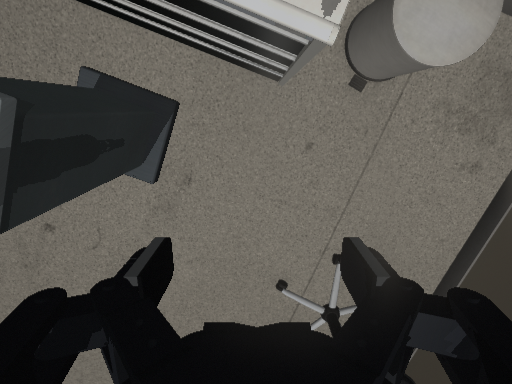

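The picture shows only the floor and the fingers, since the moves were refused: every row needs all keys. Repeating with full rows.

Emit:
jog_arm:
  plan:
    - {"x": 0, "y": 0, "z": 60, "ax": 0, "ay": 0, "az": 0.17, "fingers": 85}
    - {"x": 20, "y": 45, "z": 110, "ax": 0, "ay": 0, "az": 0.35, "fingers": 85}
    - {"x": 40, "y": 90, "z": 150, "ax": 0, "ay": 0, "az": 0.52, "fingers": 85}
    - {"x": 65, "y": 145, "z": 170, "ax": 0, "ay": 0, "az": 0.7, "fingers": 85}
    - {"x": 90, "y": 200, "z": 180, "ax": 0, "ay": 0, "az": 0.875, "fingers": 85}

```text
clock: 0.78
tool_pos: [272.0, -297.4, 379.3]
ee_rot: [2.557, 1.822, 0.001]
contact_force: [1.4, 0.1, 0.2]
finger_gap: 0.995
finger_force: 0.0
```

Emit:
jog_arm:
  plan:
    - {"x": 20, "y": 50, "z": 0, "ax": 0, "ay": 0, "az": 0.17, "fingers": 85}
    - {"x": 40, "y": 100, "z": 0, "ax": 0, "ay": 0, "az": 0.35, "fingers": 85}
    - {"x": 60, "y": 150, "z": 0, "ax": 0, "ay": 0, "az": 0.52, "fingers": 85}
    - {"x": 80, "y": 200, "z": 0, "ax": 0, "ay": 0, "az": 0.7, "fingers": 85}
    - {"x": 100, "y": 250, "z": 0, "ax": 0, "ay": 0, "az": 0.875, "fingers": 85}

```text
clock: 1.4
tool_pos: [371.4, -46.8, 378.1]
ee_rot: [1.543, 2.736, -0.0]
contact_force: [0.4, -0.4, 0.3]
finger_gap: 0.996
finger_force: 0.0
```

Emit:
jog_arm:
  plan:
    - {"x": 20, "y": 35, "z": 0, "ax": 0, "ay": 0, "az": 0.17, "fingers": 85}
    - {"x": 40, "y": 70, "z": 0, "ax": 0, "ay": 0, "az": 0.35, "fingers": 85}
    - {"x": 60, "y": 100, "z": 0, "ax": 0, "ay": 0, "az": 0.52, "fingers": 85}
    - {"x": 70, "y": 120, "z": 0, "ax": 0, "ay": 0, "az": 0.7, "fingers": 85}
    - {"x": 70, "y": 125, "z": 0, "ax": 0, "ay": 0, "az": 0.875, "fingers": 85}

```text
clock: 2.02
tool_pos: [441.7, 77.8, 377.3]
ee_rot: [-0.235, -3.131, 0.0]
contact_force: [-0.3, -0.4, -0.2]
finger_gap: 0.997
finger_force: 0.0
```

Run:
```python
from h import *
s=status.read_state();print(s['joints'].round(3),s['tool_pos'].round(1),s['ee_rot'],s['clock'],s['contact_force'].round(2))
print(cv2.Rodrigues(s['ee_rot'])[0].round(3))
M=model('wrist');print(-M[3].T@M[4],M[3][2])
shot('wrist','w2.png')
for P in((483,137,288),(478,319,72)): print(proj(M,P))
```

```text
[0.174 0.114 0.135 1.593 0.    0.324] [441.7  77.8 377.3] [-2.35312506e-01 -3.13141689e+00  2.29869891e-04] 2.025 [-0.26 -0.39 -0.23]
[[-0.989  0.149 -0.001]
 [ 0.149  0.989 -0.   ]
 [ 0.001 -0.    -1.   ]]
[372.39306103  87.89185171 552.32100083] [ 0.27343164 -0.04133051 -0.96100308]
(np.float64(322.1043874468339), np.float64(215.68491670141003))
(np.float64(400.87136166190106), np.float64(151.70280002482576))
```

View pics/w2.png

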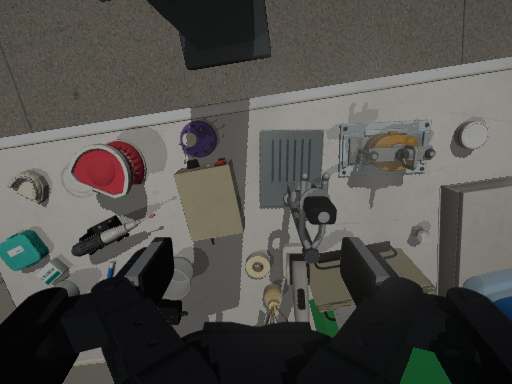

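The wrist view shows the grip top near (325,217), column top (312,255), flask/eye near (385,150), all near the predicted positions (grip predicted 322,216).

Run:
```python
import cv2,numpy as np
a=cv2.imread('pics/w2.png')
o=np.zeros((600,800,3),np.uint8)
A=cv2.resize(a[165:265,265:345],None,fx=5,fy=5,interpolation=cv2.INTER_CUBIC)
B=cv2.resize(a[110:190,335:445],None,fx=3.6,fy=3.6,interpolation=cv2.INTER_CUBIC)
o[:500,:400]=A;o[:288,400:796]=B
cv2.imwrite('pics/c2.png',o)
```

```text
(no output)
```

View pics/c2.png

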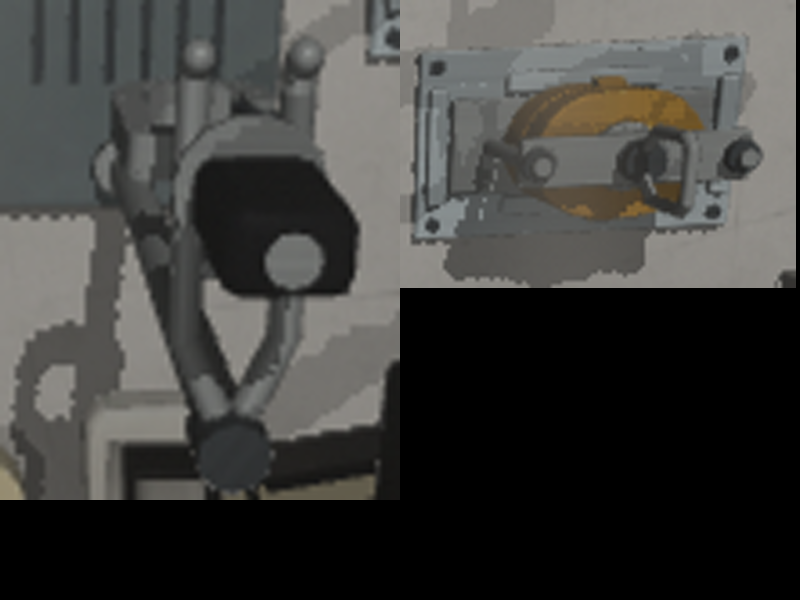

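Crop: grip-top disc at wrist px (324,217.4), prong tips (304.6,176.6) and (325.6,176.6), column top (312,256), eye bar centre about (415.3,158), plate corners visible.

Run:
```python
from h import *
M=model('wrist')
b=lambda u,v:(335+(u-400)/3.6,110+v/3.6)
print('grip top',onz(M,324,217.4,289))
t1,t2,c=onz(M,304.6,176.6,244),onz(M,325.6,176.6,244),onz(M,312,256,242)
print('tips',t1,t2,'col',c,'yaw',np.degrees(np.arctan2(*((c-(t1+t2)/2)[[1,0]]))),np.linalg.norm(c-(t1+t2)/2), np.linalg.norm(t1-t2))
P=np.array([onz(M,*b(*p),6) for p in((417,52),(745,38),(725,228),(413,240))]);print(P.round(),P.mean(0))
e=P-np.roll(P,1,0);print(np.linalg.norm(e,axis=1).round(),np.degrees(np.arctan2(e[:,1],e[:,0])).round(1))
for z in(72,80): print('screws',z,onz(M,*b(540,165),z),onz(M,*b(743,157),z))
for z in range(112,150,6): print('bar',z,onz(M,*b(689,134),z).round(1),onz(M,*b(689,173),z).round(1),onz(M,*b(689,212),z).round(1))
```

```text
grip top [484.19188868 138.71592829 289.        ]
tips [451.62106141 130.05432626 244.        ] [455.06147822 153.19509733 244.        ] col [552.26438994 129.25474954 242.        ] yaw -7.127623810004986 99.7135881498456 23.395122424899053
[[423. 238.   6.]
 [441. 407.   6.]
 [541. 398.   6.]
 [523. 229.   6.]] [481.97163606 318.15945868   6.        ]
[101. 170. 101. 170.] [174.9  83.9  -4.9 -96.2]
screws 72 [477.25648178 273.88943109  72.        ] [487.51175773 368.66239888  72.        ]
screws 80 [475.50413335 270.78779003  80.        ] [485.58865537 363.98275481  80.        ]
bar 112 [464.4 322.1 112. ] [481.5 322.2 112. ] [498.9 322.3 112. ]
bar 118 [463.2 318.9 118. ] [480. 319. 118.] [497.2 319.1 118. ]
bar 124 [461.9 315.7 124. ] [478.5 315.8 124. ] [495.5 315.9 124. ]
bar 130 [460.7 312.5 130. ] [477.  312.6 130. ] [493.8 312.7 130. ]
bar 136 [459.4 309.3 136. ] [475.5 309.4 136. ] [492.  309.5 136. ]
bar 142 [458.1 306.2 142. ] [474.1 306.2 142. ] [490.3 306.3 142. ]
bar 148 [456.9 303.  148. ] [472.6 303.  148. ] [488.6 303.1 148. ]
```

Emit:
jog_arm:
  plan:
    - {"x": 21, "y": 31, "z": 0, "ax": 0, "ay": 0, "az": 0, "fingers": 85}
    - {"x": 42.5, "y": 61, "z": 0, "ax": 0, "ay": 0, "az": 0, "fingers": 85}
    - {"x": 42.5, "y": 61, "z": -55, "ax": 0, "ay": 0, "az": 0, "fingers": 80}
    - {"x": 42.5, "y": 61, "z": -110, "ax": 0, "ay": 0, "az": 0.01, "fingers": 70}
    - {"x": 42.5, "y": 61, "z": -125, "ax": 0, "ay": 0, "az": 0.01, "fingers": 60}
  grip_force: 60

```text
clock: 2.7
tool_pos: [480.2, 136.3, 248.6]
ee_rot: [-0.235, -3.125, 0.005]
contact_force: [-0.5, 0.9, 0.9]
finger_gap: 0.699
finger_force: 0.0
```

Run:
```python
from h import *
s=status.read_state();print(s['tool_pos'].round(1),s['contact_force'].round(2),s['finger_gap'])
shot('wrist','w3.png')
```

```text
[480.2 136.3 248.6] [-0.48  0.92  0.93] 0.6988762377234993
```

View pics/w3.png

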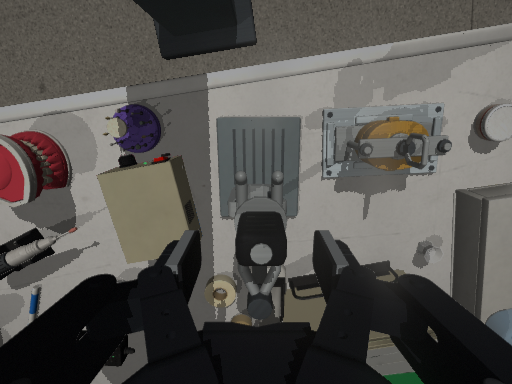

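The grip is centred between the open fingers (grip top at 260,252; fingers at 185 and 330). Settle, then close.

Emit:
jog_arm:
  plan:
    - {"x": 0, "y": 0, "z": 0, "ax": 0, "ay": 0, "az": 0, "fingers": 60}
    - {"x": 0, "y": 0, "z": 0, "ax": 0, "ay": 0, "az": 0, "fingers": 60}

```text
clock: 3.0
tool_pos: [484.7, 137.6, 254.6]
ee_rot: [0.233, 3.13, 0.001]
contact_force: [0.2, -0.1, 0.2]
finger_gap: 0.701
finger_force: 0.0
```

Emit:
jog_arm:
  plan:
    - {"x": 0, "y": 1, "z": -2, "ax": 0, "ay": 0, "az": 0, "fingers": 40}
    - {"x": 0, "y": 1, "z": -2, "ax": 0, "ay": 0, "az": 0, "fingers": 20}
    - {"x": 0, "y": 1, "z": -2, "ax": 0, "ay": 0, "az": 0, "fingers": 10}
    - {"x": 0, "y": 1, "z": -2, "ax": 0, "ay": 0, "az": 0, "fingers": 10}
    - {"x": 0, "y": 1, "z": -2, "ax": 0, "ay": 0, "az": 0, "fingers": 10}
  grip_force: 80

```text
clock: 3.62
tool_pos: [484.3, 138.6, 252.1]
ee_rot: [0.232, 3.131, 0.001]
contact_force: [0.1, -0.3, 6.0]
finger_gap: 0.282
finger_force: 78.5
```

Emit:
jog_arm:
  plan:
    - {"x": 0, "y": 0, "z": 0, "ax": 0, "ay": 0, "az": 0, "fingers": 10}
    - {"x": 0, "y": 0, "z": 0, "ax": 0, "ay": 0, "az": 0, "fingers": 10}

```text
clock: 3.88
tool_pos: [484.3, 138.6, 252.1]
ee_rot: [0.232, 3.131, 0.001]
contact_force: [-0.1, -1.0, 5.7]
finger_gap: 0.283
finger_force: 78.5
```

Emit:
jog_arm:
  plan:
    - {"x": 0, "y": 0, "z": 5, "ax": 0, "ay": 0, "az": 0, "fingers": 10}
    - {"x": 0, "y": 0, "z": 10, "ax": 0, "ay": 0, "az": 0, "fingers": 10}
    - {"x": 0, "y": 0, "z": 10, "ax": 0, "ay": 0, "az": 0, "fingers": 10}
    - {"x": 0, "y": 0, "z": 10, "ax": 0, "ay": 0, "az": 0, "fingers": 10}

```text
clock: 4.38
tool_pos: [483.6, 138.5, 260.9]
ee_rot: [-0.232, -3.132, 0.0]
contact_force: [0.2, 0.3, -2.3]
finger_gap: 0.284
finger_force: 78.7
```

Emit:
jog_arm:
  plan:
    - {"x": -10, "y": 1.4, "z": 0, "ax": 0, "ay": 0, "az": 0, "fingers": 10}
    - {"x": -25, "y": 3.5, "z": 0, "ax": 0, "ay": 0, "az": 0, "fingers": 10}
    - {"x": -40, "y": 5.6, "z": 0, "ax": 0, "ay": 0, "az": 0, "fingers": 10}
    - {"x": -55, "y": 7.7, "z": 0, "ax": 0, "ay": 0, "az": 0, "fingers": 10}
    - {"x": -70, "y": 9.8, "z": 0, "ax": 0, "ay": 0, "az": 0, "fingers": 10}

```text
clock: 5.0
tool_pos: [412.4, 148.4, 261.3]
ee_rot: [0.232, 3.133, 0.0]
contact_force: [0.1, -1.2, -1.3]
finger_gap: 0.284
finger_force: 78.7
```

Emit:
jog_arm:
  plan:
    - {"x": -15, "y": 2, "z": 0, "ax": 0, "ay": 0, "az": 0, "fingers": 10}
    - {"x": -15, "y": 2, "z": 0, "ax": 0, "ay": 0, "az": 0, "fingers": 10}
    - {"x": -15, "y": 2, "z": 0, "ax": 0, "ay": 0, "az": 0, "fingers": 10}

```text
clock: 5.38
tool_pos: [399.1, 150.4, 261.3]
ee_rot: [0.232, 3.132, 0.0]
contact_force: [0.4, -0.4, -1.4]
finger_gap: 0.285
finger_force: 78.7
```

Run:
```python
from h import *
s=status.read_state();print(s['tool_pos'].round(1),s['contact_force'].round(2),s['moment'].round(3),s['finger_gap'])
shot('wrist','w4.png');a=shot('scene','s4.png');b=shot('side','d4.png')
M=model('scene');print([proj(M,p) for p in((400,151,275),(400,151,172))], [proj(model('side'),p) for p in((400,151,275),(400,151,172))])
o=np.zeros((600,800,3),np.uint8)
o[:600,:400]=cv2.resize(a[190:310,200:280,::-1],None,fx=5,fy=5,interpolation=cv2.INTER_CUBIC)
o[:400,400:800]=cv2.resize(b[110:210,200:300,::-1],None,fx=4,fy=4,interpolation=cv2.INTER_CUBIC)
cv2.imwrite('pics/c4.png',o)
```

```text
[399.1 150.4 261.3] [ 0.36 -0.35 -1.43] [ 0.056 -0.055  0.068] 0.28535232863495524
[(np.float64(277.06862468402306), np.float64(212.44384345966088)), (np.float64(275.4082179166514), np.float64(233.30019262441343))] [(np.float64(226.1998756014683), np.float64(149.27046129226173)), (np.float64(227.1730804507666), np.float64(173.23891532342583))]
```

View pics/c4.png

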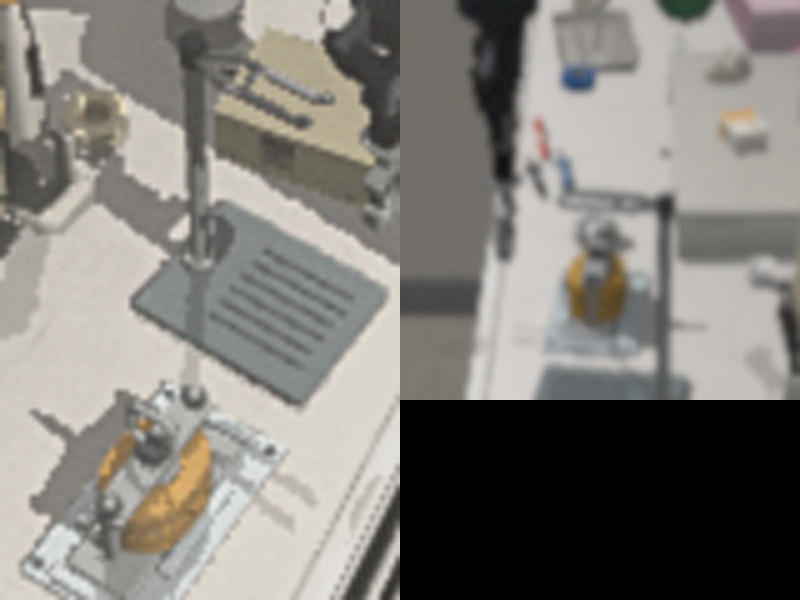

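Handle is free of the fork and hangs plumb in the gripper; stand and flask undisturbed. Go round over the eye, high.

Emit:
jog_arm:
  plan:
    - {"x": 0, "y": 50, "z": 0, "ax": 0, "ay": 0, "az": 0.012, "fingers": 10}
    - {"x": 0, "y": 100, "z": 0, "ax": 0, "ay": 0, "az": 0.024, "fingers": 10}
    - {"x": 25, "y": 145, "z": 0, "ax": 0, "ay": 0, "az": 0.036, "fingers": 10}
    - {"x": 60, "y": 165, "z": 0, "ax": 0, "ay": 0, "az": 0.047, "fingers": 10}
    - {"x": 82, "y": 171, "z": 0, "ax": 0, "ay": 0, "az": 0.047, "fingers": 10}

```text
clock: 6.15
tool_pos: [482.4, 323.0, 260.1]
ee_rot: [-0.156, -3.138, 0.0]
contact_force: [0.3, -0.4, -1.0]
finger_gap: 0.282
finger_force: 79.0
```

Emit:
jog_arm:
  plan:
    - {"x": 0, "y": 0, "z": 0, "ax": 0, "ay": 0, "az": 0, "fingers": 10}
    - {"x": 0, "y": 0, "z": 0, "ax": 0, "ay": 0, "az": 0, "fingers": 10}
    - {"x": 0, "y": 0, "z": 0, "ax": 0, "ay": 0, "az": 0, "fingers": 10}

```text
clock: 6.52
tool_pos: [479.9, 320.8, 261.4]
ee_rot: [-0.158, -3.137, 0.0]
contact_force: [-0.7, 0.1, -2.0]
finger_gap: 0.287
finger_force: 79.0
```

Run:
```python
from h import *
s=status.read_state();print(s['tool_pos'].round(1),s['contact_force'].round(2),s['moment'].round(3),s['finger_gap'])
w=shot('wrist','w5.png');a=shot('scene','s5.png');b=shot('side','d5.png')
p=[200,280];print([proj(model(n),(481,318,120)) for n in('scene','side','wrist')])
o=np.zeros((600,800,3),np.uint8)
u,v=map(int,proj(model('scene'),(481,318,130)));o[:600,:400]=cv2.resize(a[v-45:v+45,u-30:u+30,::-1],(400,600),interpolation=cv2.INTER_CUBIC);print(u,v)
u,v=map(int,proj(model('side'),(481,318,130)));o[:400,400:800]=cv2.resize(b[v-30:v+30,u-30:u+30,::-1],(400,400),interpolation=cv2.INTER_CUBIC);print(u,v)
cv2.imwrite('pics/c5.png',o)
```

```text
[479.9 320.8 261.4] [-0.66  0.07 -2.01] [-0.01  -0.018 -0.015] 0.28678072078420397
[(np.float64(229.44496695938352), np.float64(272.07143635393174)), (np.float64(249.0980266966613), np.float64(164.1602838110823)), (np.float64(254.24189747992006), np.float64(173.57567545445957))]
229 270
249 162
```

View pics/c5.png

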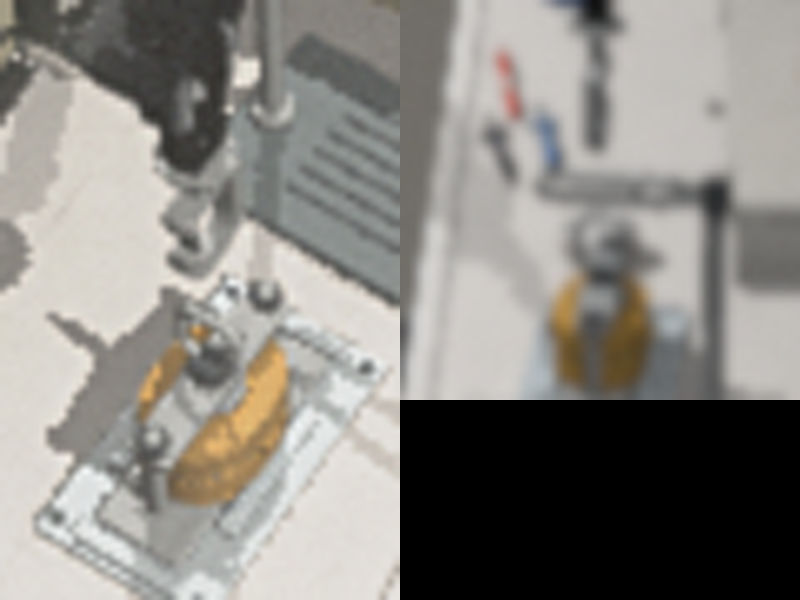

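Scene/side crops: hook hangs over the eye, open throat to +y; eye's bar at side px (249.4,164), matching z ≈ 120. Descend to feel.

Emit:
jog_arm:
  plan:
    - {"x": 1, "y": 0, "z": -9, "ax": 0, "ay": 0, "az": 0, "fingers": 10}
    - {"x": 1, "y": 0, "z": -18, "ax": 0, "ay": 0, "az": 0, "fingers": 10}
    - {"x": 1, "y": 0, "z": -26, "ax": 0, "ay": 0, "az": 0, "fingers": 10}
    - {"x": 1, "y": 0, "z": -32, "ax": 0, "ay": 0, "az": 0, "fingers": 10}
    - {"x": 1, "y": 0, "z": -36, "ax": 0, "ay": 0, "az": 0, "fingers": 10}

```text
clock: 7.3
tool_pos: [481.5, 321.2, 224.5]
ee_rot: [-0.158, -3.137, 0.001]
contact_force: [-0.0, 0.8, -1.2]
finger_gap: 0.281
finger_force: 79.0
```

Emit:
jog_arm:
  plan:
    - {"x": 0, "y": 0, "z": -1, "ax": 0, "ay": 0, "az": 0, "fingers": 10}
    - {"x": 0, "y": 0, "z": -2, "ax": 0, "ay": 0, "az": 0, "fingers": 10}
    - {"x": 0, "y": 0, "z": -2, "ax": 0, "ay": 0, "az": 0, "fingers": 10}

```text
clock: 7.68
tool_pos: [481.8, 321.4, 223.3]
ee_rot: [0.158, 3.137, 0.0]
contact_force: [0.3, -1.0, -1.1]
finger_gap: 0.287
finger_force: 79.0
```

Emit:
jog_arm:
  plan:
    - {"x": 0, "y": 0, "z": -1.5, "ax": 0, "ay": 0, "az": 0, "fingers": 10}
    - {"x": 0, "y": 0, "z": -3, "ax": 0, "ay": 0, "az": 0, "fingers": 10}
    - {"x": 0, "y": 0, "z": -3, "ax": 0, "ay": 0, "az": 0, "fingers": 10}

```text
clock: 8.05
tool_pos: [481.6, 321.2, 220.0]
ee_rot: [-0.158, -3.137, 0.0]
contact_force: [0.1, 0.4, -0.6]
finger_gap: 0.282
finger_force: 79.0
```

Emit:
jog_arm:
  plan:
    - {"x": 0, "y": 0, "z": -1, "ax": 0, "ay": 0, "az": 0, "fingers": 10}
    - {"x": 0, "y": 0, "z": -2, "ax": 0, "ay": 0, "az": 0, "fingers": 10}
    - {"x": 0, "y": 0, "z": -2, "ax": 0, "ay": 0, "az": 0, "fingers": 10}

```text
clock: 8.43
tool_pos: [481.6, 321.2, 218.0]
ee_rot: [-0.158, -3.137, 0.0]
contact_force: [1.0, 0.2, -2.2]
finger_gap: 0.288
finger_force: 79.0
```

Force noise is about 1 N; foot now ≈128. Continue in 2 mm steps.

Emit:
jog_arm:
  plan:
    - {"x": 0, "y": 0, "z": -1, "ax": 0, "ay": 0, "az": 0, "fingers": 10}
    - {"x": 0, "y": 0, "z": -2, "ax": 0, "ay": 0, "az": 0, "fingers": 10}
    - {"x": 0, "y": 0, "z": -2, "ax": 0, "ay": 0, "az": 0, "fingers": 10}

```text
clock: 8.8
tool_pos: [481.6, 321.2, 216.0]
ee_rot: [-0.158, -3.137, 0.0]
contact_force: [0.0, -0.0, -1.6]
finger_gap: 0.281
finger_force: 79.0
```

Emit:
jog_arm:
  plan:
    - {"x": 0, "y": 0, "z": -1, "ax": 0, "ay": 0, "az": 0, "fingers": 10}
    - {"x": 0, "y": 0, "z": -2, "ax": 0, "ay": 0, "az": 0, "fingers": 10}
    - {"x": 0, "y": 0, "z": -2, "ax": 0, "ay": 0, "az": 0, "fingers": 10}

```text
clock: 9.18
tool_pos: [481.6, 321.2, 214.0]
ee_rot: [-0.158, -3.137, 0.0]
contact_force: [0.1, 0.4, -1.9]
finger_gap: 0.285
finger_force: 79.0
```

Emit:
jog_arm:
  plan:
    - {"x": 0, "y": 0, "z": -1, "ax": 0, "ay": 0, "az": 0, "fingers": 10}
    - {"x": 0, "y": 0, "z": -1.5, "ax": 0, "ay": 0, "az": 0, "fingers": 10}
    - {"x": 0, "y": 0, "z": -1.5, "ax": 0, "ay": 0, "az": 0, "fingers": 10}

```text
clock: 9.55
tool_pos: [481.7, 321.3, 212.6]
ee_rot: [-0.158, -3.138, 0.0]
contact_force: [0.0, 0.1, -0.6]
finger_gap: 0.287
finger_force: 79.0
```

Emit:
jog_arm:
  plan:
    - {"x": 0, "y": 0, "z": -1, "ax": 0, "ay": 0, "az": 0, "fingers": 10}
    - {"x": 0, "y": 0, "z": -1.5, "ax": 0, "ay": 0, "az": 0, "fingers": 10}
    - {"x": 0, "y": 0, "z": -1.5, "ax": 0, "ay": 0, "az": 0, "fingers": 10}

```text
clock: 9.93
tool_pos: [481.8, 321.4, 211.3]
ee_rot: [0.158, 3.137, 0.0]
contact_force: [0.3, -1.0, -1.5]
finger_gap: 0.284
finger_force: 79.2
```

Emit:
jog_arm:
  plan:
    - {"x": 0, "y": 0, "z": -1, "ax": 0, "ay": 0, "az": 0, "fingers": 10}
    - {"x": 0, "y": 0, "z": -1, "ax": 0, "ay": 0, "az": 0, "fingers": 10}
    - {"x": 0, "y": 0, "z": -1, "ax": 0, "ay": 0, "az": 0, "fingers": 10}

```text
clock: 10.3
tool_pos: [482.2, 321.6, 211.1]
ee_rot: [0.158, 3.136, 0.002]
contact_force: [0.3, -0.3, 5.2]
finger_gap: 0.288
finger_force: 80.0
```

Emit:
jog_arm:
  plan:
    - {"x": 0, "y": 0, "z": -1, "ax": 0, "ay": 0, "az": 0, "fingers": 10}
    - {"x": 0, "y": 0, "z": -1, "ax": 0, "ay": 0, "az": 0, "fingers": 10}
    - {"x": 0, "y": 0, "z": -1, "ax": 0, "ay": 0, "az": 0, "fingers": 10}

```text
clock: 10.68
tool_pos: [482.7, 321.8, 211.0]
ee_rot: [0.158, 3.135, 0.003]
contact_force: [0.1, -1.1, 9.1]
finger_gap: 0.288
finger_force: 80.4
```

Contact felt: bar top at TCP z ≈ 211.2, so the throat level is TCP z ≈ 177. Back off, and check the height of the clamp's bolts before lowering beside the eye.

Emit:
jog_arm:
  plan:
    - {"x": 0, "y": 0, "z": 6, "ax": 0, "ay": 0, "az": 0, "fingers": 10}
    - {"x": -1, "y": -8, "z": 14, "ax": 0, "ay": 0, "az": 0, "fingers": 10}
    - {"x": -2, "y": -20, "z": 14, "ax": 0, "ay": 0, "az": 0, "fingers": 10}
    - {"x": -3.5, "y": -34, "z": 14, "ax": 0, "ay": 0, "az": 0, "fingers": 10}
    - {"x": -3.5, "y": -34, "z": 14, "ax": 0, "ay": 0, "az": 0, "fingers": 10}

```text
clock: 11.3
tool_pos: [477.7, 285.7, 223.0]
ee_rot: [-0.161, -3.137, 0.001]
contact_force: [0.2, 0.5, -1.0]
finger_gap: 0.281
finger_force: 79.1
```

Run:
```python
from h import *
s=status.read_state();print(s['tool_pos'].round(1),s['contact_force'].round(2),s['ee_rot'],s['clock'])
M=model('wrist');R=cv2.Rodrigues(s['ee_rot'])[0]
# camera in tool frame
A=M[3]@R; c=R.T@(-M[3].T@M[4]-s['tool_pos'])
def wm(pos,rv):
    Rt=cv2.Rodrigues(np.array(rv))[0];Rc=A@Rt.T;C=np.array(pos)+Rt@c
    return M[0],M[1],M[2],Rc,-Rc@C
W=wm([441.7,77.8,377.3],[-2.35312506e-01,-3.13141689e+00,2.29869891e-04])
print(-W[3].T@W[4])
S=model('scene');D=model('side')
sc=lambda u,v:(199+u/6.667,225+v/6.667)
b=lambda u,v:(335+(u-400)/3.6,110+v/3.6)
print('+y bolt',tri(S,sc(150,440),W,b(743,157)))
print('-y bolt',tri(S,sc(265,295),W,b(540,165)))
```

```text
[477.7 285.7 223. ] [ 0.24  0.5  -0.97] [-1.60923656e-01 -3.13663239e+00  1.07402623e-03] 11.3
[372.38152389  87.89380294 552.29407718]
+y bolt (array([486.45480675, 365.69208161,  75.82571975]), np.float64(2.662117330278082))
-y bolt (array([475.49072542, 271.57878496,  76.27256968]), np.float64(3.466849075355686))
```

Emit:
jog_arm:
  plan:
    - {"x": 0, "y": 0, "z": -10, "ax": 0, "ay": 0, "az": 0, "fingers": 10}
    - {"x": 0, "y": 0, "z": -20, "ax": 0, "ay": 0, "az": 0, "fingers": 10}
    - {"x": 0, "y": 0, "z": -29, "ax": 0, "ay": 0, "az": 0, "fingers": 10}
    - {"x": 0, "y": 0, "z": -36, "ax": 0, "ay": 0, "az": 0, "fingers": 10}
    - {"x": 0, "y": 0, "z": -40, "ax": 0, "ay": 0, "az": 0, "fingers": 10}

```text
clock: 11.92
tool_pos: [477.9, 287.3, 182.4]
ee_rot: [-0.158, -3.137, 0.001]
contact_force: [-1.1, 0.5, -1.5]
finger_gap: 0.284
finger_force: 79.0
```

Emit:
jog_arm:
  plan:
    - {"x": 0, "y": 0, "z": -1, "ax": 0, "ay": 0, "az": 0, "fingers": 10}
    - {"x": 0, "y": 0, "z": -2, "ax": 0, "ay": 0, "az": 0, "fingers": 10}
    - {"x": 0, "y": 0, "z": -3, "ax": 0, "ay": 0, "az": 0, "fingers": 10}
    - {"x": 0, "y": 0, "z": -3, "ax": 0, "ay": 0, "az": 0, "fingers": 10}

```text
clock: 12.42
tool_pos: [478.3, 287.3, 180.2]
ee_rot: [0.158, 3.137, 0.0]
contact_force: [0.9, 0.5, -2.2]
finger_gap: 0.282
finger_force: 79.0
```

Run:
```python
from h import *
s=status.read_state();print(s['tool_pos'].round(1),s['contact_force'].round(2),s['ee_rot'],s['clock'])
w=cams.get_image('wrist');a=cams.get_image('scene')
M=model('wrist');P=[(481,318,118),(478,288,118)];print([proj(M,p) for p in P])
u,v=map(int,proj(model('scene'),(481,310,125)));print(u,v)
o=np.zeros((600,800,3),np.uint8)
o[:400,:400]=cv2.resize(a[v-25:v+25,u-25:u+25,::-1],(400,400),interpolation=cv2.INTER_CUBIC)
o[:600,400:]=cv2.resize(w[100:260,210:317,::-1],(400,600),interpolation=cv2.INTER_CUBIC)
cv2.imwrite('pics/c6.png',o)
```

```text
[478.3 287.3 180.2] [ 0.91  0.46 -2.16] [1.58285315e-01 3.13740513e+00 1.66497585e-04] 12.425
[(np.float64(292.35848164682), np.float64(192.01794641361474)), (np.float64(257.7124855129648), np.float64(192.08553218943288))]
230 269
```

Emit:
jog_arm:
  plan:
    - {"x": 0, "y": 0, "z": -1.5, "ax": 0, "ay": 0, "az": 0, "fingers": 10}
    - {"x": 0, "y": 0, "z": -3, "ax": 0, "ay": 0, "az": 0, "fingers": 10}
    - {"x": 0.3, "y": 3, "z": -3, "ax": 0, "ay": 0, "az": 0, "fingers": 10}
    - {"x": 0.6, "y": 6, "z": -3, "ax": 0, "ay": 0, "az": 0, "fingers": 10}
    - {"x": 0.6, "y": 6, "z": -3, "ax": 0, "ay": 0, "az": 0, "fingers": 10}

```text
clock: 13.15
tool_pos: [478.9, 293.7, 177.2]
ee_rot: [0.158, 3.137, 0.0]
contact_force: [-0.3, 0.6, -0.7]
finger_gap: 0.286
finger_force: 79.0
```

Emit:
jog_arm:
  plan:
    - {"x": 0.1, "y": 1.5, "z": 0, "ax": 0, "ay": 0, "az": 0, "fingers": 10}
    - {"x": 0.3, "y": 3, "z": 0, "ax": 0, "ay": 0, "az": 0, "fingers": 10}
    - {"x": 0.3, "y": 3, "z": 0, "ax": 0, "ay": 0, "az": 0, "fingers": 10}

```text
clock: 13.52
tool_pos: [479.1, 296.4, 177.1]
ee_rot: [0.158, 3.138, 0.0]
contact_force: [0.4, -0.6, -1.8]
finger_gap: 0.283
finger_force: 79.0
```

Emit:
jog_arm:
  plan:
    - {"x": 0.1, "y": 1, "z": 0, "ax": 0, "ay": 0, "az": 0, "fingers": 10}
    - {"x": 0.2, "y": 2, "z": 0, "ax": 0, "ay": 0, "az": 0, "fingers": 10}
    - {"x": 0.2, "y": 2, "z": 0, "ax": 0, "ay": 0, "az": 0, "fingers": 10}

```text
clock: 13.9
tool_pos: [479.3, 298.4, 177.1]
ee_rot: [0.158, 3.138, -0.0]
contact_force: [0.1, 0.6, -0.7]
finger_gap: 0.288
finger_force: 79.0
```

Emit:
jog_arm:
  plan:
    - {"x": 0.1, "y": 1, "z": 0, "ax": 0, "ay": 0, "az": 0, "fingers": 10}
    - {"x": 0.2, "y": 2, "z": 0, "ax": 0, "ay": 0, "az": 0, "fingers": 10}
    - {"x": 0.2, "y": 2, "z": 0, "ax": 0, "ay": 0, "az": 0, "fingers": 10}

```text
clock: 14.28
tool_pos: [479.5, 300.4, 177.1]
ee_rot: [0.158, 3.138, 0.0]
contact_force: [-0.8, -0.3, -0.6]
finger_gap: 0.285
finger_force: 79.0
```

Emit:
jog_arm:
  plan:
    - {"x": 0.1, "y": 1, "z": 0, "ax": 0, "ay": 0, "az": 0, "fingers": 10}
    - {"x": 0.2, "y": 2, "z": 0, "ax": 0, "ay": 0, "az": 0, "fingers": 10}
    - {"x": 0.2, "y": 2, "z": 0, "ax": 0, "ay": 0, "az": 0, "fingers": 10}

```text
clock: 14.65
tool_pos: [479.7, 302.4, 177.2]
ee_rot: [0.158, 3.138, 0.0]
contact_force: [-0.5, 0.2, -1.1]
finger_gap: 0.284
finger_force: 79.0
```

Emit:
jog_arm:
  plan:
    - {"x": 0.1, "y": 1, "z": 0, "ax": 0, "ay": 0, "az": 0, "fingers": 10}
    - {"x": 0.2, "y": 2, "z": 0, "ax": 0, "ay": 0, "az": 0, "fingers": 10}
    - {"x": 0.2, "y": 2, "z": 0, "ax": 0, "ay": 0, "az": 0, "fingers": 10}

```text
clock: 15.02
tool_pos: [479.8, 303.9, 177.1]
ee_rot: [-0.158, -3.138, 0.001]
contact_force: [0.3, -2.1, -1.2]
finger_gap: 0.286
finger_force: 79.2
```

Emit:
jog_arm:
  plan:
    - {"x": 0.1, "y": 1, "z": 0, "ax": 0, "ay": 0, "az": 0, "fingers": 10}
    - {"x": 0.1, "y": 1, "z": 0, "ax": 0, "ay": 0, "az": 0, "fingers": 10}

```text
clock: 15.28
tool_pos: [479.9, 305.0, 177.0]
ee_rot: [-0.158, -3.137, 0.001]
contact_force: [-0.6, -2.7, -0.7]
finger_gap: 0.288
finger_force: 79.1
```

Emit:
jog_arm:
  plan:
    - {"x": 0.1, "y": 1, "z": 0, "ax": 0, "ay": 0, "az": 0, "fingers": 10}
    - {"x": 0.2, "y": 1.5, "z": 0, "ax": 0, "ay": 0, "az": 0, "fingers": 10}
    - {"x": 0.2, "y": 1.5, "z": 0, "ax": 0, "ay": 0, "az": 0, "fingers": 10}

```text
clock: 15.65
tool_pos: [480.1, 306.7, 177.0]
ee_rot: [-0.158, -3.137, 0.001]
contact_force: [0.1, -3.2, -1.3]
finger_gap: 0.287
finger_force: 79.1
```

Emit:
jog_arm:
  plan:
    - {"x": 0.1, "y": 1, "z": 0, "ax": 0, "ay": 0, "az": 0, "fingers": 10}
    - {"x": 0.2, "y": 2, "z": 0, "ax": 0, "ay": 0, "az": 0, "fingers": 10}
    - {"x": 0.2, "y": 2, "z": 0, "ax": 0, "ay": 0, "az": 0, "fingers": 10}

```text
clock: 16.02
tool_pos: [480.4, 308.9, 177.2]
ee_rot: [0.158, 3.138, 0.0]
contact_force: [-0.7, -2.9, -1.1]
finger_gap: 0.285
finger_force: 79.1
```

```bash
cat > brass.py <<'E'
from h import *
def brass(im):
    h=cv2.cvtColor(im,cv2.COLOR_BGR2HSV)[245:330,190:275];m=cv2.inRange(h,(8,110,90),(25,255,255))
    v,u=np.nonzero(m);return len(u),(u.mean()+190).round(2),(v.mean()+245).round(2),np.percentile(u,[2,98])+190,np.percentile(v,[2,98])+245
E
python3 - <<'E'
from brass import *
shot('scene','s7.png');w=shot('wrist','w7.png')
for f in('s4','s5','s7'): print(f,brass(cv2.imread(f'pics/{f}.png')))
s=status.read_state();print(s['contact_force'].round(2),s['moment'].round(3))
E
```

```text
s4 (158, np.float64(233.87), np.float64(287.35), array([220.14, 241.  ]), array([275.28, 298.  ]))
s5 (167, np.float64(233.63), np.float64(287.12), array([220.32, 241.  ]), array([275.64, 297.68]))
s7 (163, np.float64(233.75), np.float64(287.64), array([221., 241.]), array([278.  , 297.76]))
[ 0.17 -3.24 -2.29] [-0.826  0.08  -0.022]
```

Emit:
jog_arm:
  plan:
    - {"x": 0.15, "y": 1.5, "z": 0, "ax": 0, "ay": 0, "az": 0, "fingers": 10}
    - {"x": 0.3, "y": 3, "z": 0, "ax": 0, "ay": 0, "az": 0, "fingers": 10}
    - {"x": 0.3, "y": 3, "z": 0, "ax": 0, "ay": 0, "az": 0, "fingers": 10}

```text
clock: 16.5
tool_pos: [480.8, 312.1, 177.2]
ee_rot: [0.158, 3.137, 0.001]
contact_force: [-0.3, -2.7, -0.6]
finger_gap: 0.284
finger_force: 79.2
```

Emit:
jog_arm:
  plan:
    - {"x": 0.15, "y": 1.5, "z": 0, "ax": 0, "ay": 0, "az": 0, "fingers": 10}
    - {"x": 0.3, "y": 3, "z": 0, "ax": 0, "ay": 0, "az": 0, "fingers": 10}
    - {"x": 0.3, "y": 3, "z": 0, "ax": 0, "ay": 0, "az": 0, "fingers": 10}

```text
clock: 16.88
tool_pos: [481.1, 315.2, 177.3]
ee_rot: [0.158, 3.137, 0.001]
contact_force: [-0.8, -2.8, -0.1]
finger_gap: 0.283
finger_force: 79.3
```

Emit:
jog_arm:
  plan:
    - {"x": 0.15, "y": 1.5, "z": 0, "ax": 0, "ay": 0, "az": 0, "fingers": 10}
    - {"x": 0.3, "y": 3, "z": 0, "ax": 0, "ay": 0, "az": 0, "fingers": 10}
    - {"x": 0.3, "y": 3, "z": 0, "ax": 0, "ay": 0, "az": 0, "fingers": 10}

```text
clock: 17.25
tool_pos: [481.4, 318.1, 177.2]
ee_rot: [0.158, 3.137, 0.001]
contact_force: [0.3, -0.9, 0.3]
finger_gap: 0.287
finger_force: 79.3
```

Emit:
jog_arm:
  plan:
    - {"x": 0.15, "y": 1.5, "z": 0, "ax": 0, "ay": 0, "az": 0, "fingers": 10}
    - {"x": 0.3, "y": 3, "z": 0, "ax": 0, "ay": 0, "az": 0, "fingers": 10}
    - {"x": 0.3, "y": 3, "z": 0, "ax": 0, "ay": 0, "az": 0, "fingers": 10}

```text
clock: 17.62
tool_pos: [481.7, 321.3, 177.3]
ee_rot: [0.158, 3.137, 0.001]
contact_force: [-0.6, -2.2, 0.5]
finger_gap: 0.283
finger_force: 79.3
```

Emit:
jog_arm:
  plan:
    - {"x": 0.1, "y": 1.5, "z": 0, "ax": 0, "ay": 0, "az": 0, "fingers": 10}
    - {"x": 0.2, "y": 2.5, "z": 0, "ax": 0, "ay": 0, "az": 0, "fingers": 10}
    - {"x": 0.2, "y": 2.5, "z": 0, "ax": 0, "ay": 0, "az": 0, "fingers": 10}

```text
clock: 18.0
tool_pos: [481.9, 323.7, 177.2]
ee_rot: [0.158, 3.137, 0.001]
contact_force: [-1.2, -0.7, -0.0]
finger_gap: 0.285
finger_force: 79.3
```

Emit:
jog_arm:
  plan:
    - {"x": 0.1, "y": 1, "z": 0, "ax": 0, "ay": 0, "az": 0, "fingers": 10}
    - {"x": 0.2, "y": 2, "z": 0, "ax": 0, "ay": 0, "az": 0, "fingers": 10}
    - {"x": 0.2, "y": 2, "z": 0, "ax": 0, "ay": 0, "az": 0, "fingers": 10}

```text
clock: 18.38
tool_pos: [482.3, 326.2, 177.4]
ee_rot: [0.158, 3.137, 0.003]
contact_force: [-0.3, 0.3, 1.2]
finger_gap: 0.284
finger_force: 79.4
```

Emit:
jog_arm:
  plan:
    - {"x": 0.1, "y": 1, "z": 0, "ax": 0, "ay": 0, "az": 0, "fingers": 10}
    - {"x": 0.2, "y": 1.5, "z": 0, "ax": 0, "ay": 0, "az": 0, "fingers": 10}
    - {"x": 0.2, "y": 1.5, "z": 0, "ax": 0, "ay": 0, "az": 0, "fingers": 10}

```text
clock: 18.75
tool_pos: [481.9, 326.6, 176.7]
ee_rot: [-0.158, -3.137, 0.001]
contact_force: [0.3, 0.3, -2.1]
finger_gap: 0.285
finger_force: 79.1
```

Emit:
jog_arm:
  plan:
    - {"x": 0, "y": 0, "z": 2, "ax": 0, "ay": 0, "az": 0, "fingers": 10}
    - {"x": 0, "y": 0, "z": 4, "ax": 0, "ay": 0, "az": 0, "fingers": 10}
    - {"x": 0, "y": 0, "z": 6, "ax": 0, "ay": 0, "az": 0, "fingers": 10}
    - {"x": 0, "y": 0, "z": 6, "ax": 0, "ay": 0, "az": 0, "fingers": 10}

```text
clock: 19.25
tool_pos: [482.4, 326.9, 183.4]
ee_rot: [0.158, 3.137, 0.0]
contact_force: [-0.6, -0.1, -0.9]
finger_gap: 0.285
finger_force: 79.1
```

Gate force has vanished and Fz dropped — the gate has snapped. Centre the bar over the bowl, then raise slowly.

Emit:
jog_arm:
  plan:
    - {"x": -0.2, "y": -2, "z": 0, "ax": 0, "ay": 0, "az": 0, "fingers": 10}
    - {"x": -0.4, "y": -4, "z": 2, "ax": 0, "ay": 0, "az": 0, "fingers": 10}
    - {"x": -0.4, "y": -4, "z": 5, "ax": 0, "ay": 0, "az": 0, "fingers": 10}
    - {"x": -0.4, "y": -4, "z": 8, "ax": 0, "ay": 0, "az": 0, "fingers": 10}
    - {"x": -0.4, "y": -4, "z": 9, "ax": 0, "ay": 0, "az": 0, "fingers": 10}
  grip_force: 100

```text
clock: 19.88
tool_pos: [482.0, 323.0, 192.6]
ee_rot: [0.158, 3.137, 0.001]
contact_force: [-0.7, 0.3, -1.2]
finger_gap: 0.274
finger_force: 98.4
```

Emit:
jog_arm:
  plan:
    - {"x": 0, "y": 0, "z": 1, "ax": 0, "ay": 0, "az": 0, "fingers": 10}
    - {"x": 0, "y": 0, "z": 2, "ax": 0, "ay": 0, "az": 0, "fingers": 10}
    - {"x": 0, "y": 0, "z": 2, "ax": 0, "ay": 0, "az": 0, "fingers": 10}

```text
clock: 20.25
tool_pos: [481.8, 322.8, 194.2]
ee_rot: [-0.158, -3.138, -0.0]
contact_force: [-0.1, -0.3, -1.8]
finger_gap: 0.275
finger_force: 98.4
```

Run:
```python
from brass import *
shot('side','d8.png');shot('scene','s8.png');w=cams.get_image('wrist')
for f in('s5','s7','s8'): print(f,brass(cv2.imread(f'pics/{f}.png')))
s=status.read_state();print(s['tool_pos'].round(1),s['contact_force'].round(2),s['moment'].round(3))
a=cv2.imread('pics/s8.png');o=np.zeros((600,800,3),np.uint8)
o[:,:400]=cv2.resize(a[225:315,199:259],(400,600),interpolation=cv2.INTER_CUBIC)
M=model('wrist');u,v=map(int,proj(M,(482,320,120)));print(u,v)
o[:400,400:]=cv2.resize(w[v-50:v+50,u-50:u+50,::-1],(400,400),interpolation=cv2.INTER_CUBIC)
cv2.imwrite('pics/c8.png',o)
```

```text
s5 (167, np.float64(233.63), np.float64(287.12), array([220.32, 241.  ]), array([275.64, 297.68]))
s7 (163, np.float64(233.75), np.float64(287.64), array([221., 241.]), array([278.  , 297.76]))
s8 (168, np.float64(233.74), np.float64(287.76), array([221., 241.]), array([278., 298.]))
[481.8 322.8 194.1] [-1.06  1.48 -0.91] [ 0.026  0.012 -0.005]
253 189
```

Emit:
jog_arm:
  plan:
    - {"x": 0, "y": 0, "z": 1, "ax": 0, "ay": 0, "az": 0, "fingers": 10}
    - {"x": 0, "y": 0, "z": 2, "ax": 0, "ay": 0, "az": 0, "fingers": 10}
    - {"x": 0, "y": 0, "z": 3.5, "ax": 0, "ay": 0, "az": 0, "fingers": 10}
    - {"x": 0, "y": 0, "z": 3.5, "ax": 0, "ay": 0, "az": 0, "fingers": 10}

```text
clock: 20.9
tool_pos: [481.7, 322.7, 197.6]
ee_rot: [-0.158, -3.137, 0.0]
contact_force: [0.0, 0.2, -2.8]
finger_gap: 0.273
finger_force: 99.1
```

Emit:
jog_arm:
  plan:
    - {"x": 0, "y": 0, "z": 0.5, "ax": 0, "ay": 0, "az": 0, "fingers": 10}
    - {"x": 0, "y": 0, "z": 1, "ax": 0, "ay": 0, "az": 0, "fingers": 10}
    - {"x": 0, "y": 0, "z": 1, "ax": 0, "ay": 0, "az": 0, "fingers": 10}

```text
clock: 21.28
tool_pos: [481.3, 322.5, 197.8]
ee_rot: [-0.158, -3.136, 0.001]
contact_force: [0.5, 1.5, -7.9]
finger_gap: 0.275
finger_force: 98.7
```

Emit:
jog_arm:
  plan:
    - {"x": 0, "y": 0, "z": 0.7, "ax": 0, "ay": 0, "az": 0, "fingers": 10}
    - {"x": 0, "y": 0, "z": 1.3, "ax": 0, "ay": 0, "az": 0, "fingers": 10}
    - {"x": 0, "y": 0, "z": 2, "ax": 0, "ay": 0, "az": 0, "fingers": 10}
    - {"x": 0, "y": 0, "z": 2, "ax": 0, "ay": 0, "az": 0, "fingers": 10}

```text
clock: 21.78
tool_pos: [481.8, 322.8, 200.7]
ee_rot: [0.158, 3.138, -0.0]
contact_force: [0.3, 0.0, -9.0]
finger_gap: 0.278
finger_force: 98.7
```

Emit:
jog_arm:
  plan:
    - {"x": 0, "y": 0, "z": 3, "ax": 0, "ay": 0, "az": 0, "fingers": 10}
    - {"x": 0, "y": 0, "z": 8, "ax": 0, "ay": 0, "az": 0, "fingers": 10}
    - {"x": 0, "y": 0, "z": 15, "ax": 0, "ay": 0, "az": 0, "fingers": 10}
    - {"x": 0, "y": 0, "z": 23, "ax": 0, "ay": 0, "az": 0, "fingers": 10}
    - {"x": 0, "y": 0, "z": 31, "ax": 0, "ay": 0, "az": 0, "fingers": 10}

```text
clock: 22.4
tool_pos: [482.0, 322.9, 232.5]
ee_rot: [0.158, 3.137, 0.0]
contact_force: [0.4, -0.1, -8.0]
finger_gap: 0.275
finger_force: 98.9
```

Emit:
jog_arm:
  plan:
    - {"x": -2, "y": 0, "z": 8, "ax": 0, "ay": 0, "az": 0, "fingers": 10}
    - {"x": -7, "y": 0, "z": 16, "ax": 0, "ay": 0, "az": 0, "fingers": 10}
    - {"x": -14, "y": 0, "z": 23, "ax": 0, "ay": 0, "az": 0, "fingers": 10}
    - {"x": -24, "y": 0, "z": 28, "ax": 0, "ay": 0, "az": 0, "fingers": 10}
    - {"x": -34, "y": -1, "z": 30, "ax": 0, "ay": 0, "az": 0, "fingers": 10}

```text
clock: 23.02
tool_pos: [446.9, 321.9, 262.1]
ee_rot: [0.158, 3.138, 0.0]
contact_force: [-1.0, 0.5, -10.0]
finger_gap: 0.273
finger_force: 98.9
```

Emit:
jog_arm:
  plan:
    - {"x": -10, "y": -2, "z": 0, "ax": 0, "ay": 0, "az": 0, "fingers": 10}
    - {"x": -20, "y": -5, "z": 0, "ax": 0, "ay": 0, "az": 0, "fingers": 10}
    - {"x": -30, "y": -9, "z": 0, "ax": 0, "ay": 0, "az": 0, "fingers": 10}
    - {"x": -38, "y": -14, "z": 0, "ax": 0, "ay": 0, "az": 0, "fingers": 10}
    - {"x": -44, "y": -20, "z": 0, "ax": 0, "ay": 0, "az": 0, "fingers": 10}

```text
clock: 23.65
tool_pos: [403.1, 301.3, 261.6]
ee_rot: [-0.158, -3.137, 0.0]
contact_force: [0.9, -0.3, -8.4]
finger_gap: 0.276
finger_force: 98.9
```

Emit:
jog_arm:
  plan:
    - {"x": -3, "y": -8, "z": 0, "ax": 0, "ay": 0, "az": 0, "fingers": 10}
    - {"x": -5, "y": -17, "z": 0, "ax": 0, "ay": 0, "az": 0, "fingers": 10}
    - {"x": -6, "y": -27, "z": 0, "ax": 0, "ay": 0, "az": 0, "fingers": 10}
    - {"x": -6, "y": -37, "z": 0, "ax": 0, "ay": 0, "az": 0, "fingers": 10}
    - {"x": -6, "y": -47, "z": 0, "ax": 0, "ay": 0, "az": 0, "fingers": 10}

```text
clock: 24.28
tool_pos: [397.9, 254.0, 261.6]
ee_rot: [0.159, 3.138, -0.0]
contact_force: [-0.4, 1.0, -8.9]
finger_gap: 0.276
finger_force: 98.9
```

Emit:
jog_arm:
  plan:
    - {"x": 0, "y": -11, "z": 0, "ax": 0, "ay": 0, "az": -0.006, "fingers": 10}
    - {"x": 0, "y": -22, "z": 0, "ax": 0, "ay": 0, "az": -0.012, "fingers": 10}
    - {"x": 0, "y": -34, "z": 0, "ax": 0, "ay": 0, "az": -0.018, "fingers": 10}
    - {"x": 0, "y": -46, "z": 0, "ax": 0, "ay": 0, "az": -0.024, "fingers": 10}
    - {"x": 0, "y": -58, "z": 0, "ax": 0, "ay": 0, "az": -0.03, "fingers": 10}

```text
clock: 24.9
tool_pos: [397.8, 195.9, 261.7]
ee_rot: [0.206, 3.135, -0.0]
contact_force: [0.8, -0.4, -8.6]
finger_gap: 0.277
finger_force: 98.9
```

Emit:
jog_arm:
  plan:
    - {"x": 0, "y": -12, "z": 0, "ax": 0, "ay": 0, "az": -0.004, "fingers": 10}
    - {"x": 0, "y": -23, "z": 0, "ax": 0, "ay": 0, "az": -0.009, "fingers": 10}
    - {"x": 0.5, "y": -33, "z": 0, "ax": 0, "ay": 0, "az": -0.013, "fingers": 10}
    - {"x": 0.5, "y": -41, "z": 0, "ax": 0, "ay": 0, "az": -0.017, "fingers": 10}
    - {"x": 0.5, "y": -45, "z": 0, "ax": 0, "ay": 0, "az": -0.017, "fingers": 10}

```text
clock: 25.52
tool_pos: [398.3, 151.3, 261.7]
ee_rot: [0.233, 3.133, -0.0]
contact_force: [0.3, 0.5, -9.3]
finger_gap: 0.274
finger_force: 98.9
```

Emit:
jog_arm:
  plan:
    - {"x": 0, "y": -0.5, "z": 0, "ax": 0, "ay": 0, "az": 0, "fingers": 10}
    - {"x": 0, "y": -0.5, "z": 0, "ax": 0, "ay": 0, "az": 0, "fingers": 10}
    - {"x": 0, "y": -0.5, "z": 0, "ax": 0, "ay": 0, "az": 0, "fingers": 10}
    - {"x": 0, "y": -0.5, "z": 0, "ax": 0, "ay": 0, "az": 0, "fingers": 10}
    - {"x": 0, "y": -0.5, "z": 0, "ax": 0, "ay": 0, "az": 0, "fingers": 10}

```text
clock: 26.15
tool_pos: [398.3, 151.3, 261.6]
ee_rot: [-0.232, -3.133, 0.0]
contact_force: [0.5, -0.9, -9.2]
finger_gap: 0.277
finger_force: 98.9
```

Run:
```python
from h import *
s=status.read_state();print(s['tool_pos'].round(1),s['contact_force'].round(2),s['moment'].round(3),s['ee_rot'],s['clock'])
w=cams.get_image('wrist');a=cams.get_image('scene');b=cams.get_image('side')
P=(440,140,150);o=np.zeros((600,800,3),np.uint8)
u,v=map(int,proj(model('scene'),P));o[:,:400]=cv2.resize(a[v-60:v+60,u-40:u+40,::-1],(400,600),interpolation=cv2.INTER_CUBIC);print(u,v)
u,v=map(int,proj(model('side'),P));o[:300,400:]=cv2.resize(b[v-30:v+30,u-40:u+40,::-1],(400,300),interpolation=cv2.INTER_CUBIC);print(u,v)
o[300:,400:]=cv2.resize(w[:,:,::-1],(400,300),interpolation=cv2.INTER_AREA)
cv2.imwrite('pics/c9.png',o);cv2.imwrite('pics/w9.png',w[:,:,::-1])
```

```text
[398.3 151.3 261.6] [ 0.47 -0.87 -9.15] [ 0.022 -0.007  0.021] [-2.31579531e-01 -3.13302928e+00  2.27587519e-04] 26.15
265 230
237 179
```

View pics/c9.png

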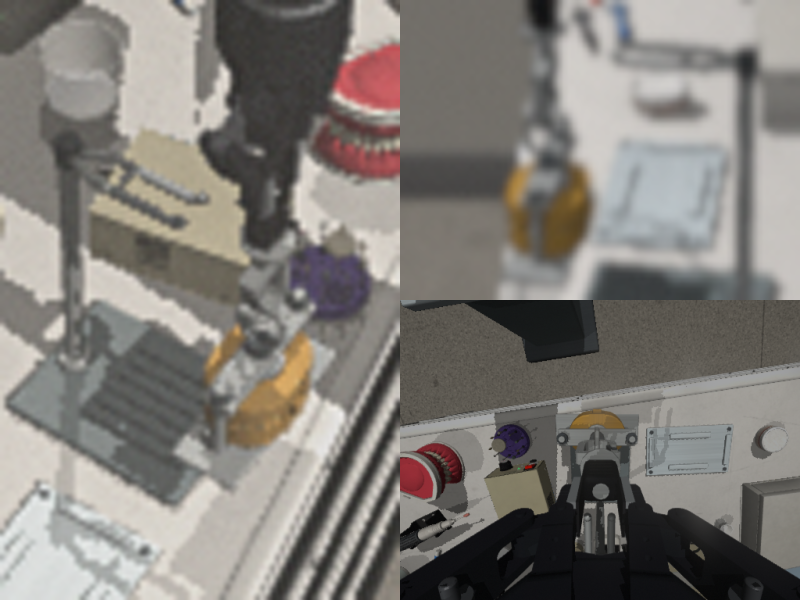

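The flask hangs level and plumb under the hook in front of the fork mouth, plate empty. Its −y end comes near the beige box, so check that clearance by rays.

Run:
```python
from h import *
M=model('wrist');f=lambda x,y:((x-400)*1.28,(y-300)*1.28)
for p in((545,460),(554,510),(485,477),(492,517)):
    print(p,[onz(M,*f(*p),z).round() for z in(0,50,80)])
S=model('scene');s=lambda x,y:(225+x/5,170+y/5)
for p in((105,160),(250,215),(250,265)): print(p,[onz(S,*s(*p),z).round() for z in(0,50,80)])
```

```text
(545, 460) [array([460.,  25.,   0.]), array([445.,  41.,  50.]), array([436.,  50.,  80.])]
(554, 510) [array([578.,  20.,   0.]), array([550.,  36.,  50.]), array([532.,  46.,  80.])]
(485, 477) [array([ 479., -109.,    0.]), array([462., -78.,  50.]), array([451., -59.,  80.])]
(492, 517) [array([ 575., -122.,    0.]), array([547., -89.,  50.]), array([530., -70.,  80.])]
(105, 160) [array([624., -72.,   0.]), array([602., -30.,  50.]), array([589.,  -6.,  80.])]
(250, 215) [array([491., -70.,   0.]), array([475., -29.,  50.]), array([466.,  -5.,  80.])]
(250, 265) [array([470., -22.,   0.]), array([455.,  17.,  50.]), array([446.,  40.,  80.])]
```

Emit:
jog_arm:
  plan:
    - {"x": 4, "y": -1.4, "z": 0, "ax": 0, "ay": 0, "az": 0, "fingers": 10}
    - {"x": 11, "y": -2.4, "z": 0, "ax": 0, "ay": 0, "az": 0, "fingers": 10}
    - {"x": 19, "y": -3.5, "z": 0, "ax": 0, "ay": 0, "az": 0, "fingers": 10}
    - {"x": 27, "y": -4.6, "z": 0, "ax": 0, "ay": 0, "az": 0, "fingers": 10}
    - {"x": 35, "y": -5.7, "z": 0, "ax": 0, "ay": 0, "az": 0, "fingers": 10}

```text
clock: 26.92
tool_pos: [434.2, 145.5, 261.6]
ee_rot: [0.232, 3.133, -0.0]
contact_force: [-0.4, 0.2, -8.8]
finger_gap: 0.274
finger_force: 98.9
```

Emit:
jog_arm:
  plan:
    - {"x": 6, "y": -0.8, "z": 0, "ax": 0, "ay": 0, "az": 0, "fingers": 10}
    - {"x": 12, "y": -1.7, "z": 0, "ax": 0, "ay": 0, "az": 0, "fingers": 10}
    - {"x": 18, "y": -2.5, "z": 0, "ax": 0, "ay": 0, "az": 0, "fingers": 10}

```text
clock: 27.3
tool_pos: [451.6, 143.0, 261.6]
ee_rot: [-0.232, -3.133, 0.0]
contact_force: [-0.5, 0.4, -9.6]
finger_gap: 0.271
finger_force: 98.9
```

Emit:
jog_arm:
  plan:
    - {"x": 7, "y": -1, "z": 0, "ax": 0, "ay": 0, "az": 0, "fingers": 10}
    - {"x": 15, "y": -2.1, "z": 0, "ax": 0, "ay": 0, "az": 0, "fingers": 10}
    - {"x": 23, "y": -3.2, "z": 0, "ax": 0, "ay": 0, "az": 0, "fingers": 10}
    - {"x": 30, "y": -4.2, "z": 0, "ax": 0, "ay": 0, "az": 0, "fingers": 10}
    - {"x": 32, "y": -4.5, "z": 0, "ax": 0, "ay": 0, "az": 0, "fingers": 10}

```text
clock: 27.92
tool_pos: [484.0, 138.5, 261.6]
ee_rot: [0.232, 3.133, -0.0]
contact_force: [0.8, -0.1, -8.7]
finger_gap: 0.273
finger_force: 98.8
```

Emit:
jog_arm:
  plan:
    - {"x": 0, "y": 0, "z": 0, "ax": 0, "ay": 0, "az": 0, "fingers": 10}
    - {"x": 0, "y": 0, "z": -2, "ax": 0, "ay": 0, "az": 0, "fingers": 10}
    - {"x": 0, "y": 0, "z": -4, "ax": 0, "ay": 0, "az": 0, "fingers": 10}
    - {"x": 0, "y": 0, "z": -6, "ax": 0, "ay": 0, "az": 0, "fingers": 10}
    - {"x": 0, "y": 0, "z": -7, "ax": 0, "ay": 0, "az": 0, "fingers": 10}

```text
clock: 28.55
tool_pos: [483.3, 138.6, 254.5]
ee_rot: [0.232, 3.133, -0.0]
contact_force: [0.4, -0.9, -9.0]
finger_gap: 0.272
finger_force: 98.9
```

Emit:
jog_arm:
  plan:
    - {"x": 0, "y": 0, "z": -1, "ax": 0, "ay": 0, "az": 0, "fingers": 10}
    - {"x": 0, "y": 0, "z": -1.5, "ax": 0, "ay": 0, "az": 0, "fingers": 10}
    - {"x": 0, "y": 0, "z": -1.5, "ax": 0, "ay": 0, "az": 0, "fingers": 10}

```text
clock: 28.92
tool_pos: [483.2, 138.6, 253.1]
ee_rot: [-0.232, -3.133, -0.0]
contact_force: [0.6, 0.1, -8.6]
finger_gap: 0.277
finger_force: 98.9
```

Emit:
jog_arm:
  plan:
    - {"x": 0.5, "y": 0, "z": -0.7, "ax": 0, "ay": 0, "az": 0, "fingers": 10}
    - {"x": 0.5, "y": 0, "z": -1.3, "ax": 0, "ay": 0, "az": 0, "fingers": 10}
    - {"x": 0.5, "y": 0, "z": -1.8, "ax": 0, "ay": 0, "az": 0, "fingers": 10}
    - {"x": 0.5, "y": 0, "z": -1.8, "ax": 0, "ay": 0, "az": 0, "fingers": 10}

```text
clock: 29.42
tool_pos: [484.2, 138.6, 252.3]
ee_rot: [0.232, 3.131, 0.0]
contact_force: [-2.0, -1.8, 0.1]
finger_gap: 0.273
finger_force: 100.2
```

Collar rests on the prongs (load gone from the wrist). Open slowly, then withdraw upward.

Emit:
jog_arm:
  plan:
    - {"x": 0, "y": 0, "z": 0, "ax": 0, "ay": 0, "az": 0, "fingers": 26}
    - {"x": 0, "y": 0, "z": 0, "ax": 0, "ay": 0, "az": 0, "fingers": 32}
    - {"x": 0, "y": 0, "z": 0, "ax": 0, "ay": 0, "az": 0, "fingers": 45}
    - {"x": 0, "y": 0, "z": 0, "ax": 0, "ay": 0, "az": 0, "fingers": 65}
    - {"x": 0, "y": 0, "z": 0, "ax": 0, "ay": 0, "az": 0, "fingers": 65}

```text
clock: 30.05
tool_pos: [484.0, 138.7, 251.5]
ee_rot: [0.232, 3.133, 0.0]
contact_force: [0.1, 0.2, -0.8]
finger_gap: 0.766
finger_force: 0.0
```

Emit:
jog_arm:
  plan:
    - {"x": 0, "y": 0, "z": 0, "ax": 0, "ay": 0, "az": 0, "fingers": 65}
    - {"x": 0, "y": 0, "z": 0, "ax": 0, "ay": 0, "az": 0, "fingers": 65}
    - {"x": 0, "y": 0, "z": 0, "ax": 0, "ay": 0, "az": 0, "fingers": 65}

```text
clock: 30.42
tool_pos: [483.8, 138.6, 251.3]
ee_rot: [-0.232, -3.133, 0.0]
contact_force: [-0.1, 0.7, 0.1]
finger_gap: 0.76
finger_force: 0.0
```

Emit:
jog_arm:
  plan:
    - {"x": 0, "y": 0, "z": 10, "ax": 0, "ay": 0, "az": 0, "fingers": 65}
    - {"x": 0, "y": 0, "z": 30, "ax": 0, "ay": 0, "az": 0, "fingers": 65}
    - {"x": 0, "y": 0, "z": 60, "ax": 0, "ay": 0, "az": 0, "fingers": 65}
    - {"x": 0, "y": 0, "z": 90, "ax": 0, "ay": 0, "az": 0, "fingers": 65}
    - {"x": -30, "y": 0, "z": 110, "ax": 0, "ay": 0, "az": 0, "fingers": 65}

```text
clock: 31.05
tool_pos: [455.3, 138.8, 362.8]
ee_rot: [0.233, 3.131, 0.001]
contact_force: [-0.1, 0.4, -0.0]
finger_gap: 0.76
finger_force: 0.0
```

Emit:
jog_arm:
  plan:
    - {"x": -30, "y": -20, "z": 0, "ax": 0, "ay": 0, "az": 0, "fingers": 65}
    - {"x": -50, "y": -60, "z": 0, "ax": 0, "ay": 0, "az": 0, "fingers": 65}
    - {"x": -50, "y": -60, "z": 0, "ax": 0, "ay": 0, "az": 0, "fingers": 65}
    - {"x": -50, "y": -60, "z": 0, "ax": 0, "ay": 0, "az": 0, "fingers": 65}
    - {"x": -50, "y": -60, "z": 0, "ax": 0, "ay": 0, "az": 0, "fingers": 65}

```text
clock: 31.68
tool_pos: [404.4, 79.2, 361.3]
ee_rot: [0.231, 3.133, 0.0]
contact_force: [0.2, -0.2, 0.4]
finger_gap: 0.76
finger_force: 0.0
```

Run:
```python
from h import *
import time
out=[]
for i in range(2):
    a=cams.get_image('scene');b=cams.get_image('side')
    for n,im,P in(('scene',a,(484,138,120)),('side',b,(484,138,120))):
        u,v=map(int,proj(model(n),P));h=cv2.cvtColor(im,cv2.COLOR_RGB2HSV);r=h[v-25:v+35,u-25:u+25]
        y,x=np.nonzero(cv2.inRange(r,(8,110,90),(25,255,255)));out.append((n,len(x),x.mean()+u-25,y.mean()+v-25))
print(out)
S,D=model('scene'),model('side')
print('brass centre',tri(S,out[0][2:],D,out[1][2:]))
for P in((485,138.5,267),):
    for n,im in(('scene',a),('side',b)):
        u,v=map(int,map(round,proj(model(n),P)));print(n,'grip px',im[v,u])
s=status.read_state();print(s['clock'],s['contact_force'].round(2),s['tool_pos'].round(1))
```

```text
[('scene', 146, np.float64(257.76027397260276), np.float64(237.4931506849315)), ('side', 114, np.float64(248.62280701754383), np.float64(195.00877192982455)), ('scene', 150, np.float64(257.88), np.float64(237.57333333333332)), ('side', 117, np.float64(248.73504273504273), np.float64(195.1196581196581))]
brass centre (array([477.4552268 , 131.03162407,  83.80920695]), np.float64(9.856381726783377))
scene grip px [62 58 55]
side grip px [27 26 26]
31.875 [ 1.09  0.74 -0.11] [404.1  79.  361.1]
```

```bash
python3 -c "
from cell import ticket
print(ticket.job_done())"
```

```text
the job is handed in; nothing more can be done
None
```

The job is handed in at about 32 s: the handle is back in the fork with the flask hanging clear below it and the gripper withdrawn. That the gate snapped shut was judged from the force readings and the flask hanging level under the hook, not seen directly.

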